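Rack the film canisters heavy end down

ROBOT

A 7-joint arm with a two-finger parallel gripper is mounted at the origin on the work surface. World frame = base frame: x ahead of the robot, y to its left, z up, the work surface at z = 0. Lengths are in m, angles in rad, forces in N, time in s.
With the tool pointing down it reaches from about 0.425 to 0.8 m from the base axis. Payload 8.3 kg.
Tool frame: the origin (TCP) lies midway between the tips of the shut fingers; the grasp point (between the pads) lies 19 mm behind it; z points along the fingers, y is the line along which they close (so a half turn about z gives the same grasp; the last joint's range is limited). The gripper opens to 85 mm and grips with 20 to 120 N. Pads are 22 mm wide; open, the fingers measure 114 mm over their backs; the gripper's body (76 mm by 85 mm) begins 54 mm behind the grasp point. The pads swing forward as they close: fully open they stand 13 mm farther back than shut.
Start: joints at [1.122, 0.383, 0.016, 1.37, -0.006, 1.388, -0.046], TCP at [0.235, -0.579, 0.231] pointing down, gripper open.
Joint ranges: [-2.95, 2.95], [-0.25, 2.06], [-1.52, 1.56], [0.18, 2.33], [-1.44, 4.58], [0.02, 2.06], [-3.01, 3.01]. Speed limits (rad/s): [2.39, 2.39, 3.01, 3.01, 3.14, 3.14, 3.14].

INTERFACE

Orientations are given as a unit quaternion [w, x, y, z].
In Python, from bench import env gives the robot as it stands.
- The arm moves only by the shell command python3 -m crank 'ROWS' [FORCE]. ROWS is JSON, a list of rows, each a list of 7 numbers: the turn, a rotation vector about the tool's x, y, z in units of pi rad (1.0 is pi rad), then the shift along the tool's x, y, z in units of 150 mm (1.0 is 150 mm), then the opening, from 0 (shut) to 1 (fully open). In form: [[ax, ay, az, dx, dy, dz, claw], ...]. A call has 1 to 8 rows; each row is the pose to reach, as a shift and turn from the pose commanded when the call began, along the tool's axes at that moment, turning the shorter way round; what a row does not reach only later rows make up. A row lasts 1/10 s, in which the tool goes at most 50 mm and 8.59 degrees, less where a joint would pass 70% of its speed; a pose out of reach is approached as far as the arm can. A call with a number of a shift or a turn outside -1 to 1 is refused whole. A call with a gripper value outside its range is refused whole. The fingers move at their own pace and stop on an object; FORCE is the grip in N (left out, the last holds). Time passes only in rows, so rows that repeat a pose let the fingers close. It gives the time, the measured TCP pose, the force, the opening and the grip force at its end, in the units of the state.
- env.get_obs(): the state, without advancing time (a new reading comes with each control period).
- env.snapshot(name): name is "side" or "top" or "wrist"; returns a dict with "image" (480x640x3 uint8, blue, green, red), "intrinsics" (3x3 intrinsics, pixels), "dist" ([k1, k2, p1, p2, k3] as OpenCV has them; the pictures are not rectified), "cam_to_world" (4x4, takes a point from camera to world coordinates); the wrist camera has in their place "tool_from_camera" (4x4, takes a point from camera to tool coordinates, whose origin is the TCP and whose axes are the flange's). Camera axes: x right, y down, z forward; pixel columns grow to the right and rows downward; lengths in m; the calibration is good to about 2 mm. A picture is of the moment at which its call begins: read the wrist's pose just before it. There is no depth.
- env.sign_off(): hands the job in; it is judged then, once.
The state is a dict: "clock": time; "qpos": joint angles; "qvel": joint speeds; "effort": joint torques, N m; "position": TCP position; "tool_rot": TCP orientation; "ft_force": force on the tool from outside, world axes, zero at the start; "wrist_torque": the same for the moment, N m; "finger_gap": opening from 0.0 (shut) to 1.0 (fully open); "grip_force": force on a finger pad.
Only numpy, scipy, OpenCV 4.12 (cv2) and the standard library are available. Lean on these libraries where they do the work, as an engineer would, in place of code of your own. Each camera call takes 0.05 s, during which the arm holds its last target. There are 200 camera calls.

TASK

Each of the two long square blue film canisters has a steel spool hidden in one end. Lift each by its middle to feel which end is the heavy one, then lay it centred in its own slot of the slanting rack with the heavy end downhill, towards the red stop. Leave the film loader, the blower bulb and the short round canister where they are.

Things in the scene. Friction and masses are not known exactly. Their poses are not given: they have to be found in the camera images.
- canister_a: long blue square-section canister, 140 x 36 x 36 mm, 0.36 kg, black caps alike at both ends, lying on the glass shelf (top 8 mm above z = 0), any yaw. Origin at its centre, x along its length, z up. A spool in one end puts the centre of mass 22 mm off the middle; which end (+x or -x) differs from start to start and cannot be seen. Held level by the middle it turns with 0.08 N m
- canister_b: long blue square-section canister, 140 x 36 x 36 mm, 0.36 kg, black caps alike at both ends, lying on the glass shelf (top 8 mm above z = 0), any yaw. Origin at its centre, x along its length, z up. A spool in one end puts the centre of mass 22 mm off the middle; which end (+x or -x) differs from start to start and cannot be seen. Held level by the middle it turns with 0.08 N m
- rack: fixed two-slot slanting rack: pale wood foot 180 x 200 mm, two aluminium rest bars, red stop plate along the low end. Origin under its centre, x level towards the high end. Lugs 48 mm apart, 18 mm high above the bars, guide each canister; below the slots it is open for 25 mm between the bars. Friction holds a canister where it is set down
- seat: the rack's slanting seat (its upper bar). Origin mid-slope between the slots, 58 mm above z = 0, in the plane that the canisters lie on; x uphill along the slots (20 degrees), y across, z square to the slope. Slots at y = +48 and -48 mm; 12 mm wide bars at x = -44 and +44, red stop's face at x = -82. A canister centred in a slot has its middle at x = 0, z = 18 mm
- loader: bystander: aluminium film loader box with a shut lid, 90 x 130 x 82 mm, origin under its centre
- blower: bystander: grey blower bulb, 62 mm across, standing with its black rubber tip up, 105 mm tall, origin under its centre
- round_canister: bystander: short round blue film canister with a black cap, 37 mm across, 54 mm tall, standing, origin under its centre
There are look-alikes about, which are no part of the job. What is shaped like the canister_b but brown or orange is not meant.

How it is judged:
By the outcome, as a careful person would: the job done as asked, in the order asked, and still so for the second after the job is handed in, with the robot touching nothing.
It also fails if it takes over 69 s, if anything falls off the work surface, if the arm or the gripper's body presses on something with over 40 N, if the wrist force passes 120 N, or if a joint passes its speed limit or range.

## Working session

There is one attempt and no reset: what is moved stays moved. The work goes in short steps, Python scripts to look and compute and a shell command to move; the robot and the scene stay as the last step left them, time stands still between calls to the robot, and variables do not carry over. Pictures are saved under pics/ and viewed, at most 10 in all, crops included, and the job is handed in when it is done.

```bash
mkdir -p pics; ls; cat > h.py <<'E'
import numpy as np, cv2
from scipy.spatial.transform import Rotation as R
from bench import env
def rot(q): return R.from_quat([q[1],q[2],q[3],q[0]])
def rays(s,uv,T):
    p=cv2.undistortPoints(np.array(uv,float).reshape(-1,1,2),np.array(s["intrinsics"]),np.array(s["dist"])).reshape(-1,2)
    d=np.c_[p,np.ones(len(p))]@T[:3,:3].T
    return T[:3,3],d
def plane(s,uv,z,T=None):
    T=np.array(s["cam_to_world"]) if T is None else T
    o,d=rays(s,uv,T); return o+d*((z-o[2])/d[:,2])[:,None]
E
python3 - <<'E'
from h import *
o=env.get_obs(); print({k:np.round(v,3).tolist() for k,v in o.items()})
for n in("top","side"):
    s=env.snapshot(n); cv2.imwrite(f"pics/{n}0.png",s["image"]); print(np.round(s["cam_to_world"],3).tolist())
E
```

```text
pics
{'clock': 0.0, 'qpos': [1.122, 0.384, 0.016, 1.371, -0.006, 1.388, -0.047], 'qvel': [-0.001, -0.001, -0.001, -0.001, 0.002, 0.002, -0.0], 'effort': [0.001, -62.759, 0.845, -37.182, 0.017, 0.014, 0.0], 'position': [0.235, -0.579, 0.23], 'tool_rot': [-0.001, 0.981, 0.192, -0.0], 'ft_force': [0.338, -0.603, 0.3], 'wrist_torque': [0.009, 0.006, 0.037], 'grip_force': 0.0, 'finger_gap': 1.0}
[[0.024, -0.99, 0.14, 0.348], [-1.0, -0.023, 0.011, -0.261], [-0.008, -0.14, -0.99, 1.124], [0.0, 0.0, 0.0, 1.0]]
[[-0.843, -0.3, 0.446, -0.069], [-0.537, 0.481, -0.693, 0.655], [-0.007, -0.824, -0.567, 0.807], [0.0, 0.0, 0.0, 1.0]]
```

View pics/top0.png

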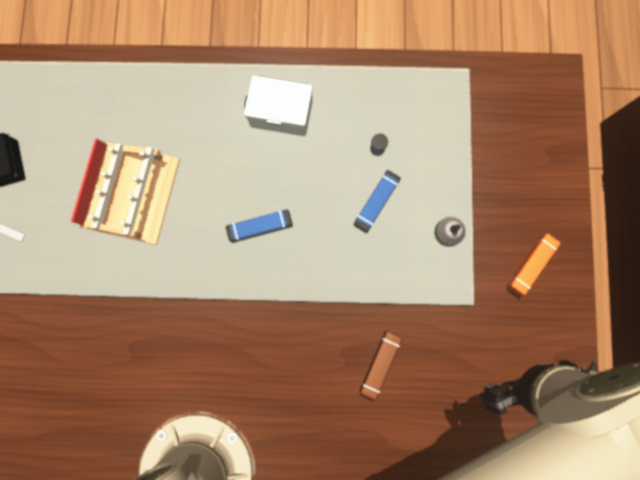

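View pics/side0.png

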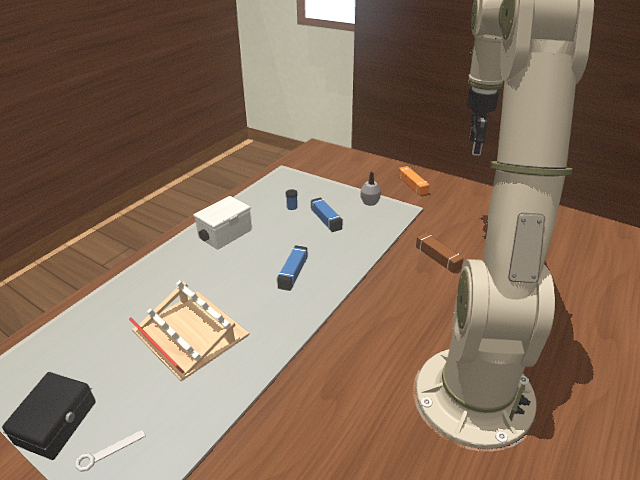

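The top view shows canisters at px (259,226) and (378,201). The rack is at about (126,191), with its red stop on the left, towards +y. The side view agrees, and the orange and brown bars are decoys.

```bash
cat > m.py <<'E'
from h import *
s=env.snapshot("top"); im=s["image"]; hsv=cv2.cvtColor(im,cv2.COLOR_BGR2HSV)
b=cv2.inRange(hsv,(100,110,60),(125,255,255))
for c in cv2.findContours(b,0,2)[0]:
    if cv2.contourArea(c)<300: continue
    r=cv2.minAreaRect(c); bx=cv2.boxPoints(r); w=plane(s,bx,.044)
    e=[w[1]-w[0],w[2]-w[1]]; L=max(e,key=np.linalg.norm)
    print("blue",np.round(r[0],1),np.round(w.mean(0),4),"len",[round(np.linalg.norm(x),4) for x in e],"yaw",np.degrees(np.arctan2(L[1],L[0])).round(1))
roi=np.zeros(im.shape[:2],np.uint8); roi[135:250,65:190]=255
wh=cv2.inRange(hsv,(0,0,205),(180,35,255))&roi
n,_,st,ce=cv2.connectedComponentsWithStats(wh)
for i in range(1,n):
    if st[i,4]>6: print("lug",np.round(ce[i],1),st[i,4])
red=(cv2.inRange(hsv,(0,170,90),(8,255,255))|cv2.inRange(hsv,(172,170,90),(180,255,255)))&roi
c=max(cv2.findContours(red,0,2)[0],key=cv2.contourArea); print("red",cv2.boxPoints(cv2.minAreaRect(c)))
cv2.imwrite("pics/crop.png",cv2.resize(im[130:255,60:195],None,fx=4.6,fy=4.6,interpolation=cv2.INTER_CUBIC))
E
python3 m.py
```

```text
blue [258.3 225.2] [ 0.5167 -0.1136  0.044 ] len [np.float64(0.0933), np.float64(0.0315)] yaw -73.5
blue [377.4 199.7] [ 0.5779 -0.3664  0.044 ] len [np.float64(0.0928), np.float64(0.0303)] yaw -30.7
lug [129.9 192.3] 5691
lug [109.8 149. ] 10
lug [141.6 152.9] 11
lug [111.7 164.1] 93
lug [143.  168.5] 98
lug [102.4 173.3] 9
lug [134.4 178.1] 11
lug [105.7 184.9] 59
lug [136.9 190.3] 60
lug [ 97.5 191.2] 10
lug [128.9 196.5] 14
lug [ 99.3 206.9] 99
lug [130.6 212.5] 107
lug [ 90.3 216.7] 10
lug [ 94.7 223.9] 27
lug [121.4 222.4] 13
lug [125.8 230.2] 30
red [[ 71.86305  219.6656  ]
 [ 95.159225 140.4586  ]
 [105.44585  143.48409 ]
 [ 82.14967  222.69109 ]]
```

View pics/crop.png

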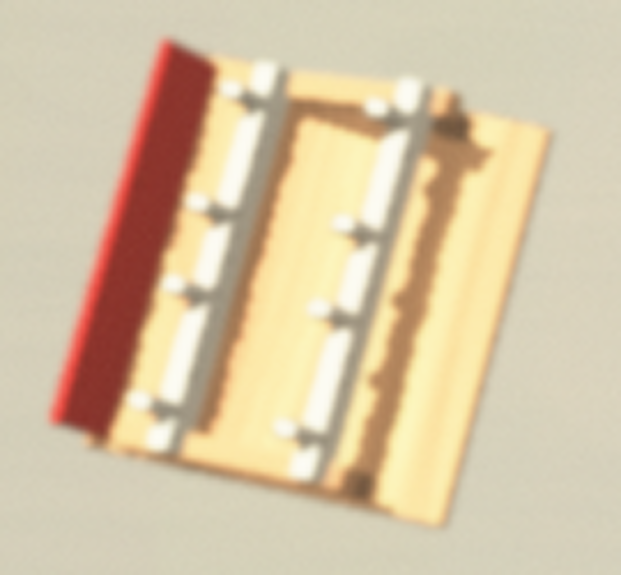

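The crop shows all 8 lug tops cleanly. There are two rows of four, with the lower row nearest the red stop.

```bash
cat >> h.py <<'E'
def go(wps,start=None):
    """wps: list of (pos, R or None); prints rows in tool frame of preceding waypoint"""
    o=env.get_obs(); p,r=(np.array(o["position"]),rot(o["tool_rot"])) if start is None else start
    for q,rr in wps:
        rr=r if rr is None else rr
        print("turn",np.round((r.inv()*rr).as_rotvec()/np.pi,4),"shift",np.round(r.inv().apply(np.array(q)-p)/.15,4))
        p,r=np.array(q),rr
def down(yaw): # tool z down, tool y (closing) at world yaw
    y=np.array([np.cos(yaw),np.sin(yaw),0]); z=np.array([0,0,-1.]); return R.from_matrix(np.c_[np.cross(y,z),y,z])
E
python3 - <<'E'
from h import *
s=env.snapshot("top")
lo=[[109.8,149],[102.4,173.3],[97.5,191.2],[90.3,216.7]]; up=[[141.6,152.9],[134.4,178.1],[128.9,196.5],[121.4,222.4]]
a=plane(s,lo,.060); b=plane(s,up,.090)
print(np.round(a,4),np.round(b,4))
m=(a.mean(0)+b.mean(0))/2; ux=b.mean(0)-a.mean(0); print("dx horiz",np.linalg.norm(ux[:2]),np.linalg.norm(a[0]-a[3]),np.linalg.norm(b[0]-b[3]))
v=(a[3]-a[0]+b[3]-b[0])[:2]; print("x dir",np.degrees(np.arctan2(ux[1],ux[0])),"y dir",np.degrees(np.arctan2(v[1],v[0])), "mean",m)
o=env.get_obs(); print(rot(o["tool_rot"]).as_matrix().round(3))
s=env.snapshot("wrist"); print(np.round(s["tool_from_camera"],4).tolist())
c=np.array([.5779,-.3664]); 
for k in (59.3,59.3-180):
    y=np.radians(k); print(k); go([([*c,.2],down(y))])
E
```

```text
[[0.6734 0.2129 0.06  ]
 [0.6192 0.2243 0.06  ]
 [0.5798 0.2315 0.06  ]
 [0.5243 0.2422 0.06  ]] [[0.657  0.1314 0.09  ]
 [0.6027 0.1424 0.09  ]
 [0.5634 0.1509 0.09  ]
 [0.5089 0.1622 0.09  ]]
dx horiz 0.08261437510836259 0.1519408547815145 0.15125244269795665
x dir -101.30367581629518 y dir 168.55399223376017 mean [0.59110275 0.18722814 0.075     ]
[[ 0.926  0.376 -0.   ]
 [ 0.376 -0.926  0.001]
 [ 0.    -0.001 -1.   ]]
[[-0.0006, -0.9586, -0.2848, 0.0721], [1.0, -0.0003, -0.0011, 0.0002], [0.001, -0.2848, 0.9586, -0.1431], [0.0, 0.0, 0.0, 1.0]]
59.3
turn [-2.000e-04 -3.000e-04 -7.066e-01] shift [ 2.6501 -0.4519  0.206 ]
-120.7
turn [-3.000e-04  1.000e-04  2.934e-01] shift [ 2.6501 -0.4519  0.206 ]
```

```bash

python3 -m crank '[[0,0,0,1,-0.17,0.07,1],[0,0,0,1,-0.17,0.07,1],[0,0,0,1,-0.17,0.07,1],[0,0,0,1,-0.17,0.07,1]]'
python3 -m crank '[[0,0,0,1,-0.17,0.07,1],[0,0,0,1,-0.17,0.07,1],[0,0,0,1,-0.17,0.07,1],[0,0,0,1,-0.17,0.07,1]]'
python3 -m crank '[[0,0,0.293,0.65,-0.11,0.07,1],[0,0,0.293,0.65,-0.11,0.07,1],[0,0,0.293,0.65,-0.11,0.07,1],[0,0,0.293,0.65,-0.11,0.07,1],[0,0,0.293,0.65,-0.11,0.07,1],[0,0,0.293,0.65,-0.11,0.07,1],[0,0,0.293,0.65,-0.11,0.07,1],[0,0,0.293,0.65,-0.11,0.07,1]]'
cat > w.py <<'E'
from h import *
import sys
def look(name):
    o=env.get_obs(); s=env.snapshot("wrist"); cv2.imwrite(f"pics/{name}.png",s["image"])
    T=np.eye(4); T[:3,:3]=rot(o["tool_rot"]).as_matrix(); T[:3,3]=o["position"]; return o,s,T@np.array(s["tool_from_camera"])
def can(s,T,z=.044):
    hsv=cv2.cvtColor(s["image"],cv2.COLOR_BGR2HSV)
    V=hsv[...,2]; b=cv2.inRange(hsv,(100,110,60),(125,255,255))
    for c in cv2.findContours(b,0,2)[0]:
        if cv2.contourArea(c)<3000: continue
        bx=cv2.boxPoints(cv2.minAreaRect(c)); w=plane(s,bx,z,T); e=[w[1]-w[0],w[2]-w[1]]; L=max(e,key=np.linalg.norm)
        print("can",cv2.minAreaRect(c),np.round(w.mean(0),4),[round(float(np.linalg.norm(x)),4) for x in e],"yaw",np.degrees(np.arctan2(L[1],L[0])).round(2))
if __name__=="__main__":
    o,s,T=look(sys.argv[1]); can(s,T); print(o["clock"],o["qpos"].__repr__(),o["ft_force"],o["wrist_torque"])
E
python3 w.py w1
```

```text
clock: 0.65
position: [0.3728, -0.4924, 0.22]
tool_rot: [-0.002, 0.98, 0.198, 0.002]
ft_force: [0.6, -0.5, 0.6]
finger_gap: 0.999
grip_force: 0.0
clock: 1.05
position: [0.5009, -0.4111, 0.2091]
tool_rot: [-0.002, 0.98, 0.198, 0.002]
ft_force: [0.0, 0.9, 0.4]
finger_gap: 1.001
grip_force: 0.0
clock: 1.85
position: [0.5779, -0.367, 0.1996]
tool_rot: [0.0, 0.965, -0.263, -0.0]
ft_force: [-0.4, 0.9, -0.4]
finger_gap: 1.002
grip_force: 0.0
can ((316.5, 218.5), (117.0, 43.0), 90.0) [ 0.5774 -0.3681  0.044 ] [0.0335, 0.0978] yaw 150.47
1.85 array([ 0.49635724,  0.53064597,  0.03595462,  1.22803449, -0.01832668,
        1.38364251, -1.57135341]) [-0.40024591  0.86667272 -0.36453557] [-0.02530867 -0.02999528  0.02094797]
```

View pics/w1.png

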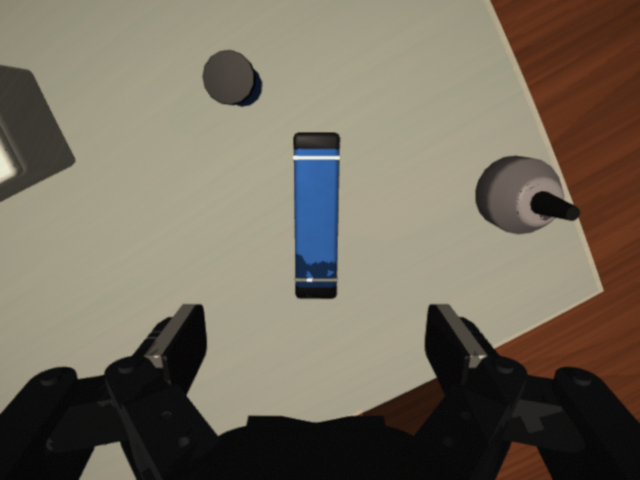

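The wrist view shows the canister upright at px (316,218), with white bands at rows 157 and 280. The blower sits to the right at (520,195), and the gripper is well clear of both neighbours.

```bash
python3 - <<'E'
from h import *
o=env.get_obs(); s=env.snapshot("wrist")
T=np.eye(4); T[:3,:3]=rot(o["tool_rot"]).as_matrix(); T[:3,3]=o["position"]; T=T@np.array(s["tool_from_camera"])
w=plane(s,[[316.5,157],[316,280],[317,132],[316,298]],.044,T); print(w.round(4), (w[0]+w[1])/2,np.linalg.norm(w[0]-w[1]),np.linalg.norm(w[2]-w[3]))
c=(w[0]+w[1])/2; yaw=np.radians(150.4+90)
go([([*c[:2],.06],down(yaw)),([*c[:2],.009],None)])
E
```

```text
[[ 0.6216 -0.394   0.044 ]
 [ 0.5331 -0.3416  0.044 ]
 [ 0.6377 -0.4039  0.044 ]
 [ 0.5186 -0.333   0.044 ]] [ 0.57739302 -0.36776349  0.044     ] 0.10285748819684312 0.1385805006992922
turn [-0.      0.0001 -0.0046] shift [-6.000e-04  6.700e-03  9.314e-01]
turn [0. 0. 0.] shift [0.   0.   0.34]
```

```bash

python3 -m crank '[[0,0,-0.005,0,0.01,0.4,1],[0,0,-0.005,0,0.01,0.7,1],[0,0,-0.005,0,0.01,0.93,1],[0,0,-0.005,0,0.01,0.93,1],[0,0,-0.005,0,0.01,0.93,1]]' 70
python3 -m crank '[[0,0,0,0,0,0.17,1],[0,0,0,0,0,0.34,1],[0,0,0,0,0,0.34,1],[0,0,0,0,0,0.34,1]]'
python3 -c "
from h import *
o=env.get_obs();print(o['position'],o['ft_force'],o['wrist_torque'])"
python3 -m crank '[[0,0,0,0,0,0,0],[0,0,0,0,0,0,0],[0,0,0,0,0,0,0],[0,0,0,0,0,0,0],[0,0,0,0,0,0,0],[0,0,0,0,0,0,0],[0,0,0,0,0,0,0]]' 70
python3 -m crank '[[0,0,0,0,0,-0.2,0],[0,0,0,0,0,-0.45,0],[0,0,0,0,0,-0.7,0],[0,0,0,0,0,-0.9,0],[0,0,0,0,0,-0.9,0],[0,0,0,0,0,-0.9,0],[0,0,0,0,0,-0.9,0],[0,0,0,0,0,-0.9,0]]'
cat > t.py <<'E'
from h import *
for i in range(4):
    o=env.get_obs(); print(o["clock"],"F",o["ft_force"].__repr__(),"T",np.round(o["wrist_torque"],3),"x-axis",rot(o["tool_rot"]).as_matrix()[:,0].round(3),np.round(o["position"],4),o["qpos"][6].round(2)); env.snapshot("wrist")
E
python3 t.py
```

```text
clock: 2.45
position: [0.5773, -0.3683, 0.0609]
tool_rot: [-0.0, 0.967, -0.256, -0.0]
ft_force: [0.7, -0.4, 1.0]
finger_gap: 1.001
grip_force: 0.0
clock: 2.85
position: [0.5787, -0.369, 0.0122]
tool_rot: [0.0, 0.967, -0.256, 0.002]
ft_force: [-0.2, 0.3, 0.4]
finger_gap: 1.003
grip_force: 0.0
[ 0.57873838 -0.36901737  0.01222048] [-0.15322228  0.26969362  0.41401751] [0.02580213 0.0013524  0.01330807]
clock: 3.55
position: [0.578, -0.3686, 0.0106]
tool_rot: [0.0, 0.967, -0.257, 0.001]
ft_force: [-0.5, -0.2, 5.6]
finger_gap: 0.408
grip_force: 71.5
clock: 4.35
position: [0.5762, -0.3675, 0.1417]
tool_rot: [-0.001, 0.967, -0.257, -0.002]
ft_force: [-0.2, -0.3, -4.1]
finger_gap: 0.413
grip_force: 70.6
4.35 F array([-0.16058942, -0.27720093, -4.05746065]) T [ 0.057  0.117 -0.019] x-axis [ 0.868 -0.496 -0.004] [ 0.5762 -0.3675  0.1417] -1.56
4.4 F array([-0.39724229, -1.02896197, -2.95634579]) T [0.124 0.079 0.004] x-axis [ 0.868 -0.496 -0.004] [ 0.5764 -0.3676  0.1421] -1.56
4.45 F array([-0.40019857,  0.29143704, -3.92347121]) T [ 0.072  0.061 -0.084] x-axis [ 0.868 -0.496 -0.003] [ 0.5767 -0.3678  0.1425] -1.56
4.5 F array([-0.50457761, -0.15967546, -3.16669291]) T [ 0.034  0.08  -0.016] x-axis [ 0.868 -0.496 -0.002] [ 0.5768 -0.3679  0.143 ] -1.56
```

The average moment is about (0.07, 0.08) N·m with Fz about -3.5 N, so the heavy end is towards tool +x, at 22–30 mm. It goes in the far slot (+48) with tool +x downhill.

```bash
cat >> h.py <<'E'
a=np.radians(-101.4); t=np.radians(20)
xl=np.array([np.cos(a),np.sin(a),0]); ys=np.array([-np.sin(a),np.cos(a),0]); up=np.array([0,0,1.])
xs=xl*np.cos(t)+up*np.sin(t); zs=-xl*np.sin(t)+up*np.cos(t); O=np.array([.5911,.1872,.075])-.018*zs
def seat(x,y,z): return O+x*xs+y*ys+z*zs
def seatR(sgn): return R.from_matrix(np.c_[-sgn*xs,sgn*ys,-zs])   # sgn=+1: tool +x downhill
E
python3 - <<'E'
from h import *
d=lambda k: down(np.radians(k-90)) # tool x yaw k
print(O)
h=seat(0,.048,.0026+.09)
go([([.60,-.26,.2],d(6)),([.62,-.12,.22],d(42)),([.63,.03,.22],d(78.6)),([h[0],h[1]-.02,.22],d(78.6)),(h,seatR(1)),(seat(0,.048,.0026),None)])
E
```

```text
[0.58988315 0.1811651  0.05808553]
turn [-0.0002  0.0004 -0.1985] shift [-0.2246 -0.7011 -0.3773]
turn [ 0.   0.  -0.2] shift [ 0.2302 -0.9143 -0.1333]
turn [ 0.      0.     -0.2033] shift [ 0.7187 -0.6985  0.    ]
turn [0. 0. 0.] shift [ 1.0155 -0.115   0.    ]
turn [ 0.     -0.1111 -0.    ] shift [ 0.1307 -0.0264  0.4993]
turn [0. 0. 0.] shift [0.  0.  0.6]
```

```bash

python3 -m crank '[[0,0,-0.2,-0.22,-0.7,-0.38,0],[0,0,-0.2,-0.22,-0.7,-0.38,0],[0,0,-0.2,-0.22,-0.7,-0.38,0],[0,0,-0.2,-0.22,-0.7,-0.38,0],[0,0,-0.2,-0.22,-0.7,-0.38,0],[0,0,-0.2,-0.22,-0.7,-0.38,0]]' | tail -4
python3 -m crank '[[0,0,-0.2,0.23,-0.91,-0.13,0],[0,0,-0.2,0.23,-0.91,-0.13,0],[0,0,-0.2,0.23,-0.91,-0.13,0],[0,0,-0.2,0.23,-0.91,-0.13,0],[0,0,-0.2,0.23,-0.91,-0.13,0],[0,0,-0.2,0.23,-0.91,-0.13,0]]' | tail -4
python3 -m crank '[[0,0,-0.2,0.72,-0.7,0,0],[0,0,-0.2,0.72,-0.7,0,0],[0,0,-0.2,0.72,-0.7,0,0],[0,0,-0.2,0.72,-0.7,0,0],[0,0,-0.2,0.72,-0.7,0,0],[0,0,-0.2,0.72,-0.7,0,0]]' | tail -4
python3 -m crank '[[0,0,0,1,-0.11,0,0],[0,0,0,1,-0.11,0,0],[0,0,0,1,-0.11,0,0],[0,0,0,1,-0.11,0,0],[0,0,0,1,-0.11,0,0],[0,0,0,1,-0.11,0,0]]'
python3 - <<'E'
from h import *
from w import look
import subprocess
env_o=env.get_obs(); print(env_o["wrist_torque"],rot(env_o["tool_rot"]).as_matrix()[:,0],env_o["qpos"][6])
h=seat(0,.048,.0926); go([(h,seatR(1)),(seat(0,.048,.0026),None)])
s=env.snapshot("side"); cv2.imwrite("pics/s1.png",s["image"])
E
```

```text
tool_rot: [0.0, 0.999, 0.053, -0.0]
ft_force: [-0.2, -0.1, -3.7]
finger_gap: 0.412
grip_force: 71.1
tool_rot: [0.0, 0.934, 0.357, -0.001]
ft_force: [-0.5, -1.8, -2.9]
finger_gap: 0.416
grip_force: 71.2
tool_rot: [0.0, 0.779, 0.627, -0.001]
ft_force: [0.0, -1.5, -3.2]
finger_gap: 0.411
grip_force: 71.3
clock: 6.95
position: [0.6447, 0.1761, 0.2204]
tool_rot: [0.001, 0.778, 0.628, -0.001]
ft_force: [-0.1, -1.8, -3.3]
finger_gap: 0.412
grip_force: 71.2
[-0.10250116  0.00860763  0.0031295 ] [ 0.21049224  0.97759361 -0.0019366 ] -0.6696260643393022
turn [-0.0006 -0.1105 -0.0041] shift [ 0.1725 -0.0474  0.5016]
turn [0. 0. 0.] shift [0.  0.  0.6]
```

View pics/s1.png

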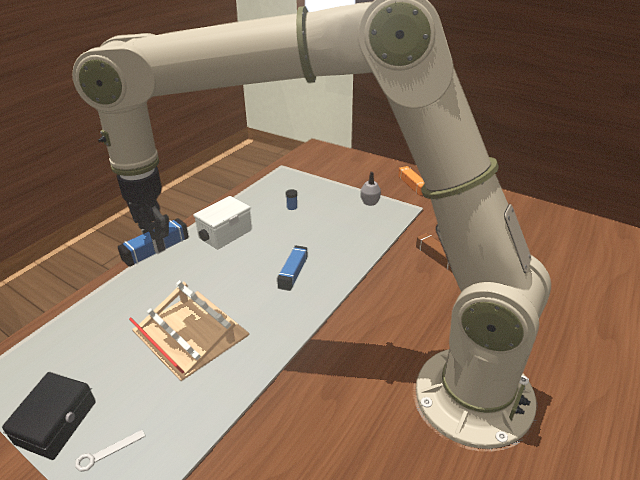

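The side view shows the canister gripped about level at px (153,243). The moment again puts the heavy end at tool +x, so I'm tilting and lowering it.

```bash

python3 -m crank '[[0,-0.11,-0.004,0.17,-0.05,0.5,0],[0,-0.11,-0.004,0.17,-0.05,0.5,0],[0,-0.11,-0.004,0.17,-0.05,0.5,0],[0,-0.11,-0.004,0.17,-0.05,0.5,0],[0,-0.11,-0.004,0.17,-0.05,0.5,0],[0,-0.11,-0.004,0.17,-0.05,0.5,0]]' | tail -4
python3 - <<'E'
from h import *
o=env.get_obs(); r=rot(o["tool_rot"]).as_matrix(); p=np.array(o["position"])-O
print("seat coords",p@xs,p@ys,p@zs); go([(seat(0,.048,.0026),seatR(1))])
from w import look
look("w2")
E
```

```text
tool_rot: [0.109, 0.762, 0.624, -0.132]
ft_force: [0.0, -0.7, -3.6]
finger_gap: 0.411
grip_force: 73.7
seat coords 0.0007759230737509351 0.04828898045296282 0.09559099686284796
turn [ 0.0008 -0.0018  0.0001] shift [ 0.0017 -0.0034  0.62  ]
```

View pics/w2.png

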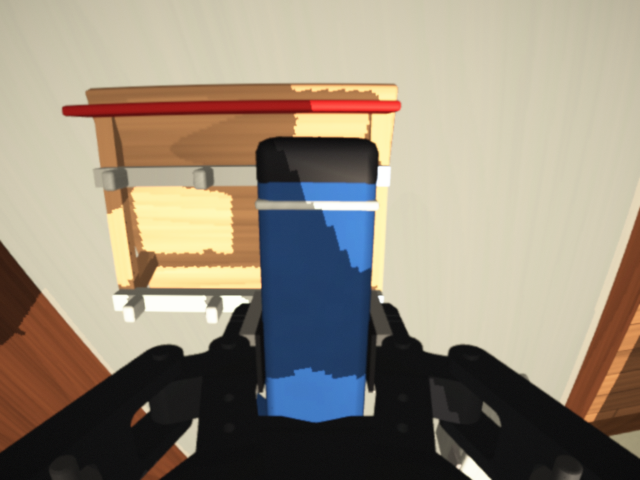

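The wrist view shows the canister square to the rack and above the far slot, with the red stop at row 107 and the white band at row 205. I'll check the pitch in the hand from that band while lowering.

```bash
cat > p.py <<'E'
from h import *
s=env.snapshot("wrist"); T=np.array(s["tool_from_camera"]); C=np.linalg.inv(T)
pts=np.array([[.0514,0,-.0334],[.07,0,-.0334],[.0514,.018,-.0334],[.0514,-.018,-.0334]])
print(cv2.projectPoints(pts,cv2.Rodrigues(C[:3,:3])[0],C[:3,3],np.array(s["intrinsics"]),np.array(s["dist"]))[0].reshape(-1,2).round(1))
E
python3 p.py
python3 -m crank '[[0,0,0,0,0,0.2,0],[0,0,0,0,0,0.4,0],[0,0,0,0,0,0.56,0],[0,0,0,0,0,0.56,0],[0,0,0,0,0,0.56,0]]'
python3 -c "
from h import *
o=env.get_obs();p=np.array(o['position'])-O
print(p@xs,p@ys,p@zs,o['wrist_torque']); go([(seat(0,.048,.0026),seatR(1))])"
```

```text
[[316.4 202.1]
 [316.4 137. ]
 [377.5 202.2]
 [255.3 202.2]]
clock: 8.2
position: [0.6367, 0.1772, 0.0682]
tool_rot: [0.109, 0.761, 0.626, -0.133]
ft_force: [0.1, 1.0, -2.8]
finger_gap: 0.409
grip_force: 73.4
-0.0015682299879537353 0.046636271122455525 0.011349692750766669 [ 0.51202187 -0.17239998 -0.02715557]
turn [ 0.0002 -0.0014  0.0015] shift [-0.0108  0.009   0.0583]
```

```bash
python3 t.py; python3 -c "
from h import *
s=env.snapshot('side'); cv2.imwrite('pics/s2.png',cv2.resize(s['image'][230:400,90:290],None,fx=3.4,fy=3.4,interpolation=2))"
```

```text
8.2 F array([ 0.08966229,  1.0357295 , -2.7810041 ]) T [ 0.512 -0.172 -0.027] x-axis [ 0.181  0.924 -0.338] [0.6367 0.1772 0.0682] -0.87
8.25 F array([ 0.35311487,  0.70069923, -2.80555725]) T [ 0.567 -0.1    0.008] x-axis [ 0.181  0.924 -0.337] [0.6371 0.1783 0.069 ] -0.87
8.3 F array([ 0.40557942,  0.58120448, -4.06599185]) T [ 0.531 -0.126  0.039] x-axis [ 0.181  0.924 -0.336] [0.6372 0.1789 0.0693] -0.87
8.35 F array([ 0.09781069,  0.93159782, -3.48269911]) T [ 0.562 -0.06   0.005] x-axis [ 0.18   0.924 -0.336] [0.6372 0.1791 0.0691] -0.87
```

View pics/s2.png

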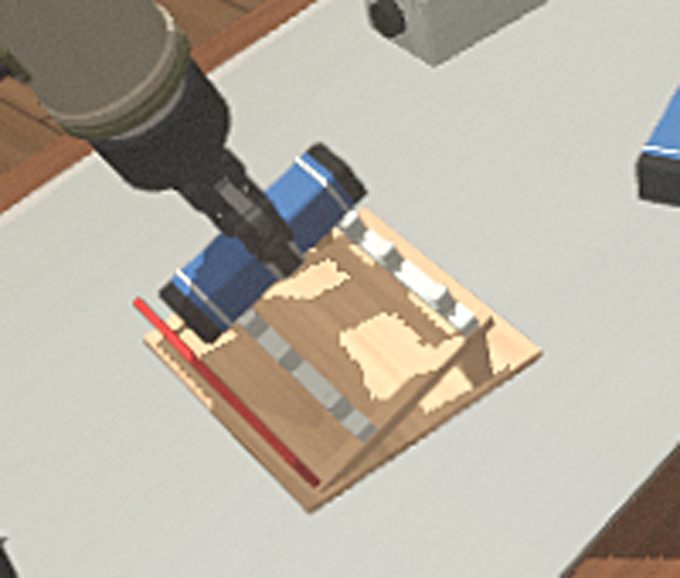

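The side crop shows the canister in the far slot parallel to the slope, just above the bars. Net force is still about its weight, so nothing is touching. The steady moment is probably the tare shifting as the hand tilts. Lowering the rest of the way.

```bash

python3 -m crank '[[0,0,0,-0.003,0.005,0.025,0],[0,0,0,-0.003,0.005,0.04,0],[0,0,0,-0.003,0.005,0.04,0],[0,0,0,-0.003,0.005,0.04,0]]'
cat > q.py <<'E'
from h import *
import sys
y=float(sys.argv[1]); sg=int(sys.argv[2])
o=env.get_obs();p=np.array(o['position'])-O
print(p@xs,p@ys,p@zs,o['ft_force'],o['wrist_torque']); go([(seat(0,y,.0026),seatR(sg))])
E
python3 q.py .048 1
```

```text
clock: 8.85
position: [0.6362, 0.1753, 0.0611]
tool_rot: [0.108, 0.76, 0.627, -0.134]
ft_force: [0.7, -0.0, -3.7]
finger_gap: 0.41
grip_force: 73.4
-0.0022016838493877206 0.04651076220997436 0.003995409548499575 [ 0.6696707  -0.03736272 -3.71421147] [ 0.48594842 -0.15302848  0.03606748]
turn [-0.0001 -0.001   0.0022] shift [-0.0148  0.0098  0.0093]
```

```bash

python3 -m crank '[[0,0,0.001,-0.015,0.01,0.005,0],[0,0,0.001,-0.015,0.01,0.01,0],[0,0,0.001,-0.015,0.01,0.01,0],[0,0,0.001,-0.015,0.01,0.01,0]]'
python3 q.py .048 1
python3 -m crank '[[0,0,0,0,0,0.007,0],[0,0,0,0,0,0.012,0],[0,0,0,0,0,0.012,0],[0,0,0,0,0,0.012,0]]'
python3 q.py .048 1
```

```text
clock: 9.25
position: [0.6373, 0.1726, 0.0607]
tool_rot: [0.109, 0.761, 0.625, -0.133]
ft_force: [0.2, 0.2, -3.5]
finger_gap: 0.41
grip_force: 73.8
1.1733990366024811e-05 0.04814701671300322 0.0027899135996074373 [ 0.24494551  0.17160198 -3.4867481 ] [ 0.53819658 -0.10410867 -0.02583253]
turn [ 0.0001 -0.0012  0.0012] shift [ 0.0001 -0.001   0.0013]
clock: 9.65
position: [0.6373, 0.1726, 0.0605]
tool_rot: [0.109, 0.761, 0.625, -0.133]
ft_force: [-2.9, 1.0, 6.2]
finger_gap: 0.409
grip_force: 74.8
-6.0923810678371023e-05 0.04814208085632629 0.0026033839690744486 [-2.90054458  1.03779608  6.24434805] [-0.12603405  0.66613331 -0.25972626]
turn [ 0.0004 -0.0014  0.0011] shift [-0.0004 -0.0009  0.    ]
```

Contact came at the expected height, so I'm releasing, retreating and heading for the second canister.

```bash

python3 -m crank '[[0,0,0,0,0,0,1],[0,0,0,0,0,0,1],[0,0,0,0,0,0,1],[0,0,0,0,0,0,1],[0,0,0,0,0,0,1],[0,0,0,0,0,0,1]]' |tail -3
python3 -m crank '[[0,0,0,0,0,-0.15,1],[0,0,0,0,0,-0.4,1],[0,0,0,0,0,-0.7,1],[0,0,0,0,0,-0.9,1],[0,0,0,0,0,-0.9,1],[0,0,0,0,0,-0.9,1]]' 
python3 - <<'E'
from h import *
from w import look
o,s,T=look("w3")
d=lambda k: down(np.radians(k-90))
p=np.array(o["position"])
go([(p+[-.02,-.1,.0],d(78.6)),([.53,-.03,.2],d(106.5)),([.5167,-.1136,.2],None)])
E
```

```text
ft_force: [0.5, 0.3, -1.0]
finger_gap: 1.002
grip_force: 0.0
clock: 10.85
position: [0.6463, 0.2173, 0.1864]
tool_rot: [0.109, 0.761, 0.626, -0.132]
ft_force: [-0.0, -0.3, -0.8]
finger_gap: 1.002
grip_force: 0.0
turn [-0.0004  0.1103  0.0012] shift [-6.367e-01  3.000e-04  2.207e-01]
turn [ 0.     0.    -0.155] shift [-1.0895 -0.4355 -0.0907]
turn [0. 0. 0.] shift [-0.5092 -0.2433  0.    ]
```

View pics/w3.png

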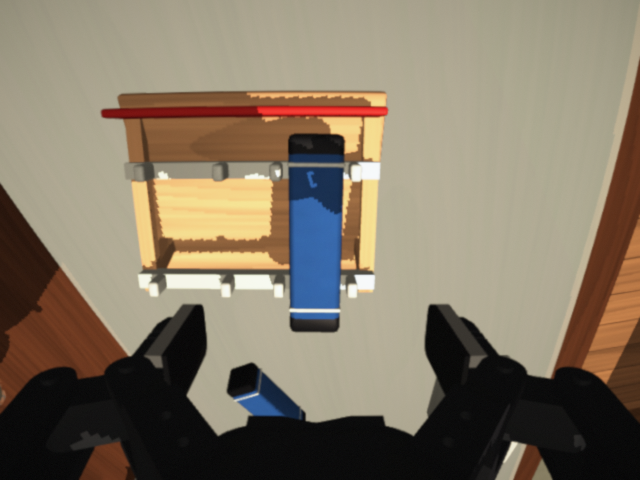

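The first canister sits squarely in the far slot at px (316,230), between its lugs and clear of the red stop.

```bash

python3 -m crank '[[0,0.11,0.001,-0.64,0,0.2,1],[0,0.11,0.001,-0.64,0,0.2,1],[0,0.11,0.001,-0.64,0,0.2,1],[0,0.11,0.001,-0.64,0,0.2,1],[0,0.11,0.001,-0.64,0,0.2,1]]' |tail -3
python3 -m crank '[[0,0,-0.155,-1,-0.43,-0.1,1],[0,0,-0.155,-1,-0.43,-0.1,1],[0,0,-0.155,-1,-0.43,-0.1,1],[0,0,-0.155,-1,-0.43,-0.1,1],[0,0,-0.155,-1,-0.43,-0.1,1]]' |tail -3
python3 -m crank '[[0,0,0,-0.58,-0.28,0,1],[0,0,0,-0.58,-0.28,0,1],[0,0,0,-0.58,-0.28,0,1],[0,0,0,-0.58,-0.28,0,1],[0,0,0,-0.58,-0.28,0,1]]'
python3 - <<'E'
from h import *
from w import look,can
o,s,T=look("w4"); can(s,T); print(o["wrist_torque"],o["qpos"][6])
g=cv2.cvtColor(s["image"],cv2.COLOR_BGR2HSV)
m=cv2.inRange(g,(100,110,60),(125,255,255)); c=max(cv2.findContours(m,0,2)[0],key=cv2.contourArea); cx=int(cv2.minAreaRect(c)[0][0])
print(g[90:340:4,cx,2].tolist())
d=lambda k: down(np.radians(k-90)); p=o["position"]
go([([*p[:2],.06],d(106.5))])
E
```

```text
ft_force: [-0.9, 0.2, -0.6]
finger_gap: 1.002
grip_force: 0.0
ft_force: [0.7, -0.0, 0.8]
finger_gap: 1.0
grip_force: 0.0
clock: 12.4
position: [0.519, -0.1084, 0.2048]
tool_rot: [-0.001, 0.597, 0.803, 0.0]
ft_force: [0.4, 0.2, -0.8]
finger_gap: 0.995
grip_force: 0.0
can ((312.5, 224.5), (113.0, 41.0), 90.0) [ 0.5178 -0.1144  0.044 ] [0.0327, 0.0968] yaw -72.55
[ 0.04892016 -0.03654032 -0.00362117] 0.35122081244842895
[176, 177, 176, 175, 175, 174, 174, 176, 176, 176, 177, 176, 166, 22, 54, 53, 43, 168, 174, 224, 172, 171, 170, 172, 172, 171, 79, 78, 78, 76, 76, 75, 77, 80, 165, 166, 165, 163, 164, 164, 164, 162, 163, 165, 163, 162, 163, 162, 176, 179, 155, 41, 27, 81, 178, 179, 179, 179, 179, 179, 177, 177, 177]
turn [-0.0002 -0.0005  0.0015] shift [-1.500e-03  8.000e-04  9.661e-01]
```

View pics/w4.png

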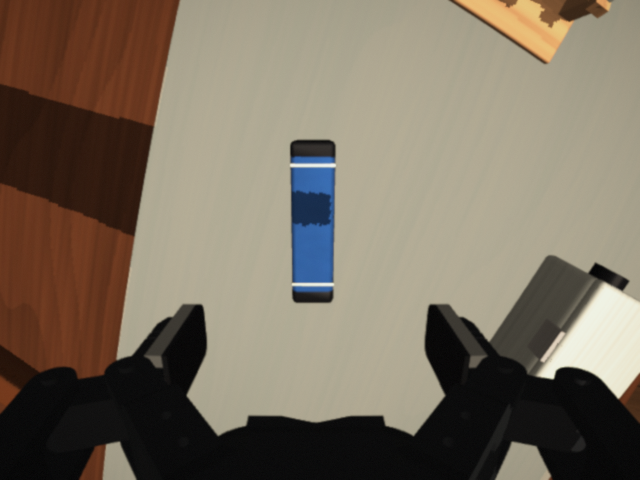

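The second canister is at px (313,222), with bands at rows 166 and 285. Nothing is near the fingers.

```bash
python3 - <<'E'
from h import *
from w import look
o,s,T=look("w5")
w=plane(s,[[313.5,165.5],[313,285],[313.5,140],[313,302]],.044,T); L=w[0]-w[1]; c=(w[0]+w[1])/2
yaw=np.arctan2(L[1],L[0]); print(w.round(4),c,np.degrees(yaw),np.linalg.norm(L))
go([([*c[:2],.06],down(yaw-np.pi/2)),([*c[:2],.009],None)])
E
```

```text
[[ 0.5041 -0.0659  0.044 ]
 [ 0.5331 -0.1643  0.044 ]
 [ 0.4985 -0.047   0.044 ]
 [ 0.5378 -0.1799  0.044 ]] [ 0.51862918 -0.11512105  0.044     ] 106.4086508375654 0.10254824687889455
turn [-0.0002 -0.0004  0.0019] shift [-0.0412 -0.0134  0.9669]
turn [0. 0. 0.] shift [0.   0.   0.34]
```

```bash

python3 -m crank '[[0,0,0.002,-0.038,-0.014,0.4,1],[0,0,0.002,-0.038,-0.014,0.7,1],[0,0,0.002,-0.038,-0.014,0.97,1],[0,0,0.002,-0.038,-0.014,0.97,1],[0,0,0.002,-0.038,-0.014,0.97,1]]' 70 | tail -6
python3 -m crank '[[0,0,0,0,0,0.17,1],[0,0,0,0,0,0.34,1],[0,0,0,0,0,0.34,1],[0,0,0,0,0,0.34,1]]' |tail -6
python3 -m crank '[[0,0,0,0,0,0,0],[0,0,0,0,0,0,0],[0,0,0,0,0,0,0],[0,0,0,0,0,0,0],[0,0,0,0,0,0,0],[0,0,0,0,0,0,0],[0,0,0,0,0,0,0]]' 70
python3 -m crank '[[0,0,0,0,0,-0.2,0],[0,0,0,0,0,-0.45,0],[0,0,0,0,0,-0.7,0],[0,0,0,0,0,-0.95,0],[0,0,0,0,0,-1,0],[0,0,0,0,0,-1,0],[0,0,0,0,0,-1,0],[0,0,0,0,0,-1,0]]' | tail -3
python3 t.py; python3 p.py
```

```text
clock: 13.0
position: [0.5181, -0.1162, 0.0604]
tool_rot: [-0.001, 0.6, 0.8, 0.0]
ft_force: [-0.2, -0.2, 1.0]
finger_gap: 1.004
grip_force: 0.0
clock: 13.4
position: [0.5196, -0.1174, 0.0114]
tool_rot: [0.001, 0.6, 0.8, 0.001]
ft_force: [-0.8, 0.2, 0.1]
finger_gap: 1.0
grip_force: 0.0
clock: 14.1
position: [0.5186, -0.1177, 0.0099]
tool_rot: [0.001, 0.601, 0.799, 0.0]
ft_force: [-1.8, 0.1, 7.5]
finger_gap: 0.409
grip_force: 71.1
ft_force: [-0.5, 0.5, -3.8]
finger_gap: 0.409
grip_force: 71.3
14.9 F array([-0.51180766,  0.48945662, -3.8185505 ]) T [-0.128 -0.06   0.021] x-axis [-0.278  0.96   0.002] [ 0.5165 -0.1174  0.1565] 0.34
14.95 F array([-0.409303  , -0.49828126, -3.61563048]) T [-0.068 -0.068  0.034] x-axis [-0.278  0.96   0.002] [ 0.5167 -0.1174  0.1568] 0.34
15.0 F array([-0.45175268,  0.21400402, -4.06114787]) T [-0.116 -0.04   0.001] x-axis [-0.279  0.96   0.002] [ 0.5169 -0.1173  0.157 ] 0.34
15.05 F array([ 0.6400389 ,  0.32646505, -3.31746772]) T [-0.082 -0.017  0.051] x-axis [-0.279  0.96   0.002] [ 0.5172 -0.1174  0.1574] 0.34
[[316.7 203. ]
 [316.7 138.1]
 [377.7 203.1]
 [255.7 203.1]]
```

The moment of about (-0.10, -0.045) puts the heavy end at tool +x again. Now I'll measure the grip offset along the canister from the wrist band and plan the route to the near slot.

```bash
python3 - <<'E'
from h import *
from w import look
o,s,T=look("w6")
g=s["image"][90:300,317].astype(int); print([(90+i,v.tolist()) for i,v in enumerate(g) if v.min()>110 and i>20][:12])
Tt=np.array(s["tool_from_camera"])
print("col rows->tool x", [(r,plane(s,[[316.7,r]],-.0334,Tt)[0,0].round(4)) for r in (190,195,200,205)])
d=lambda k: down(np.radians(k-90))
h=seat(0,-.048,.0926)
go([([.53,-.01,.22],d(92)),([.54,.10,.22],d(78.6)),([h[0],h[1]-.02,.22],d(78.6)),(h,seatR(1)),(seat(0,-.048,.0146),None)])
E
```

```text
[(111, [177, 201, 208]), (112, [177, 201, 208]), (113, [179, 201, 209]), (114, [178, 202, 208]), (115, [179, 202, 209]), (116, [179, 201, 208]), (117, [178, 201, 207]), (118, [178, 201, 208]), (119, [178, 201, 208]), (120, [179, 202, 208]), (121, [179, 202, 209]), (122, [179, 202, 208])]
col rows->tool x [(190, np.float64(0.0553)), (195, np.float64(0.0538)), (200, np.float64(0.0523)), (205, np.float64(0.0508))]
turn [-0.0004 -0.0002  0.0787] shift [ 0.6654  0.2779 -0.4114]
turn [0.     0.     0.0744] shift [0.7306 0.0922 0.    ]
turn [0. 0. 0.] shift [ 0.6766 -0.0746  0.    ]
turn [ 0.     -0.1111 -0.    ] shift [ 0.1307 -0.0264  0.4993]
turn [0. 0. 0.] shift [-0.    0.    0.52]
```

```bash
python3 -c "
import cv2
g=cv2.imread('pics/w6.png')[125:230,300].tolist()
print([(125+i,v) for i,v in enumerate(g) if 1][40:95])" | head -c 2500
python3 -m crank '[[0,0,0.079,0.67,0.28,-0.41,0],[0,0,0.079,0.67,0.28,-0.41,0],[0,0,0.079,0.67,0.28,-0.41,0],[0,0,0.079,0.67,0.28,-0.41,0],[0,0,0.079,0.67,0.28,-0.41,0]]' |tail -3
python3 -m crank '[[0,0,0.074,0.73,0.09,0,0],[0,0,0.074,0.73,0.09,0,0],[0,0,0.074,0.73,0.09,0,0],[0,0,0.074,0.73,0.09,0,0],[0,0,0.074,0.73,0.09,0,0]]' |tail -3
python3 -m crank '[[0,0,0,0.68,-0.07,0,0],[0,0,0,0.68,-0.07,0,0],[0,0,0,0.68,-0.07,0,0],[0,0,0,0.68,-0.07,0,0],[0,0,0,0.68,-0.07,0,0]]'
python3 - <<'E'
from h import *
h=seat(0,-.048,.0926)
o=env.get_obs(); print(o["wrist_torque"])
go([(h,seatR(1)),(seat(0,-.048,.0146),None)])
E
```

```text
[(165, [40, 42, 46]), (166, [41, 42, 46]), (167, [40, 41, 45]), (168, [37, 40, 43]), (169, [38, 39, 43]), (170, [51, 45, 44]), (171, [98, 67, 49]), (172, [161, 101, 60]), (173, [195, 121, 65]), (174, [203, 126, 68]), (175, [204, 127, 69]), (176, [203, 127, 67]), (177, [203, 127, 68]), (178, [203, 126, 67]), (179, [203, 127, 69]), (180, [203, 127, 68]), (181, [202, 126, 67]), (182, [204, 127, 69]), (183, [203, 127, 68]), (184, [203, 127, 69]), (185, [203, 127, 68]), (186, [202, 127, 68]), (187, [201, 127, 68]), (188, [201, 127, 68]), (189, [201, 131, 77]), (190, [204, 163, 134]), (191, [226, 228, 227]), (192, [244, 250, 250]), (193, [251, 253, 253]), (194, [252, 254, 253]), (195, [251, 254, 253]), (196, [249, 253, 253]), (197, [244, 252, 252]), (198, [235, 246, 248]), (199, [219, 216, 211]), (200, [203, 156, 121]), (201, [198, 128, 72]), (202, [198, 126, 67]), (203, [198, 125, 66]), (204, [199, 126, 66]), (205, [199, 125, 66]), (206, [199, 125, 67]), (207, [199, 124, 68]), (208, [200, 125, 68]), (209, [199, 124, 67]), (210, [200, 125, 69]), (211, [199, 125, 67]), (212, [200, 125, 68]), (213, [200, 126, 68]), (214, [200, 127, 69]), (215, [200, 126, 68]), (216, [200, 126, 68]), (217, [199, 126, 67]), (218, [199, 126, 67]), (219, [200, 125, 67])]
ft_force: [0.1, 0.2, -4.6]
finger_gap: 0.412
grip_force: 71.6
ft_force: [-0.1, -0.7, -4.1]
finger_gap: 0.41
grip_force: 71.4
clock: 16.7
position: [0.5506, 0.1996, 0.2196]
tool_rot: [0.0, 0.775, 0.632, -0.001]
ft_force: [0.9, -1.0, -2.8]
finger_gap: 0.412
grip_force: 71.5
[-0.13081088 -0.00788398 -0.02034397]
turn [-0.0004 -0.1105 -0.0009] shift [ 0.1433 -0.0391  0.4966]
turn [0. 0. 0.] shift [-0.    0.    0.52]
```

The band at row 195 means this canister sits about 3 mm towards tool +x in the hand. I'll aim for seat x = +3 mm.

```bash

python3 -m crank '[[0,-0.11,-0.001,0.12,-0.04,0.5,0],[0,-0.11,-0.001,0.12,-0.04,0.5,0],[0,-0.11,-0.001,0.12,-0.04,0.5,0],[0,-0.11,-0.001,0.12,-0.04,0.5,0],[0,-0.11,-0.001,0.12,-0.04,0.5,0],[0,-0.11,-0.001,0.12,-0.04,0.5,0]]' | tail -3
sed -i 's/seat(0,y,.0026)/seat(.003,y,.002)/' q.py; python3 q.py -.048 1
python3 -m crank '[[0,0,0,0,0,0.2,0],[0,0,0,0,0,0.4,0],[0,0,0,0,0,0.5,0],[0,0,0,0,0,0.5,0],[0,0,0,0,0,0.5,0],[0,0,0,0,0,0.5,0]]' |tail -3
python3 q.py -.048 1
```

```text
ft_force: [-0.5, 0.3, -2.9]
finger_gap: 0.41
grip_force: 74.1
0.0029849907453149997 -0.04743178683167738 0.0935747193648179 [-0.49025786  0.29393942 -2.88869986] [ 0.45285249 -0.06661234  0.04722862]
turn [ 0.0005 -0.0018 -0.0004] shift [-0.0035 -0.0048  0.6105]
ft_force: [0.0, 1.0, -2.7]
finger_gap: 0.409
grip_force: 73.9
-0.0001833200941314547 -0.04871556940869194 0.01984816963445173 [ 0.02331065  0.9969117  -2.68504421] [ 0.51506117 -0.10667429  0.00268874]
turn [ 0.0008 -0.0019  0.0009] shift [-0.022   0.0044  0.1189]
```

```bash

python3 -m crank '[[0,0,0,-0.015,0.004,0.05,0],[0,0,0,-0.015,0.004,0.09,0],[0,0,0,-0.015,0.004,0.09,0],[0,0,0,-0.015,0.004,0.09,0],[0,0,0,-0.015,0.004,0.09,0]]' |tail -3
python3 q.py -.048 1
```

```text
ft_force: [-0.5, -0.0, -4.0]
finger_gap: 0.408
grip_force: 73.9
0.0023095512867574567 -0.04891275320544142 0.004302516682745695 [-4.89172613e-01 -2.44736422e-03 -4.01483905e+00] [ 0.53975873 -0.11353367  0.08199805]
turn [ 0.0001 -0.0012  0.0012] shift [-0.0047  0.0061  0.0153]
```

```bash

python3 -m crank '[[0,0,0.001,-0.005,0.005,0.006,0],[0,0,0.001,-0.005,0.005,0.01,0],[0,0,0.001,-0.005,0.005,0.01,0],[0,0,0.001,-0.005,0.005,0.01,0]]' |tail -3
python3 q.py -.048 1
python3 -m crank '[[0,0,0,0,0,0.005,0],[0,0,0,0,0,0.01,0],[0,0,0,0,0,0.01,0],[0,0,0,0,0,0.01,0]]' |tail -3
python3 q.py -.048 1
```

```text
ft_force: [-0.8, -0.7, -3.1]
finger_gap: 0.41
grip_force: 73.9
0.003237180007240655 -0.04812771127312258 0.00264353508093452 [-0.83659819 -0.7277938  -3.13218307] [ 0.5561474  -0.09640372  0.01654866]
turn [ 0.0001 -0.0011  0.0002] shift [0.0016 0.0009 0.0043]
ft_force: [-1.5, 1.1, 4.1]
finger_gap: 0.411
grip_force: 75.0
0.0030710027241190813 -0.04807820118165707 0.00187166577366853 [-1.51359786  1.09869036  4.08191544] [-0.0058351   0.40176843 -0.16699039]
turn [ 0.0003 -0.0013  0.0002] shift [ 0.0005  0.0005 -0.0009]
```

Contact is at the expected height again, so I'm releasing, retreating and checking.

```bash

python3 -m crank '[[0,0,0,0,0,0,1],[0,0,0,0,0,0,1],[0,0,0,0,0,0,1],[0,0,0,0,0,0,1],[0,0,0,0,0,0,1],[0,0,0,0,0,0,1]]' |tail -3
python3 -m crank '[[0,0,0,0,0,-0.15,1],[0,0,0,0,0,-0.4,1],[0,0,0,0,0,-0.7,1],[0,0,0,0,0,-0.95,1],[0,0,0,0,0,-0.95,1],[0,0,0,0,0,-0.95,1]]' 
python3 - <<'E'
from h import *
from w import look
o,s,T=look("w7")
hsv=cv2.cvtColor(s["image"],cv2.COLOR_BGR2HSV); m=cv2.inRange(hsv,(100,110,40),(125,255,255))
Oc,d=None,None
for c in cv2.findContours(m,0,2)[0]:
    if cv2.contourArea(c)<1500: continue
    bx=cv2.boxPoints(cv2.minAreaRect(c)); oo,dd=rays(s,bx,T)
    k=(.036-(oo-O)@zs)/(dd@zs); P=oo+dd*k[:,None]-O; print("seat corners",(P@xs).round(4),(P@ys).round(4))
E
```

```text
ft_force: [0.1, -0.3, -0.5]
finger_gap: 0.999
grip_force: 0.0
clock: 20.4
position: [0.5519, 0.236, 0.1949]
tool_rot: [0.109, 0.762, 0.624, -0.132]
ft_force: [0.6, -1.8, -0.6]
finger_gap: 0.998
grip_force: 0.0
seat corners [-0.0487 -0.0487  0.0486  0.0486] [-0.065  -0.0321 -0.0303 -0.0667]
seat corners [ 0.0478 -0.0515 -0.0488  0.0523] [0.0215 0.0221 0.0634 0.0673]
```

View pics/w7.png

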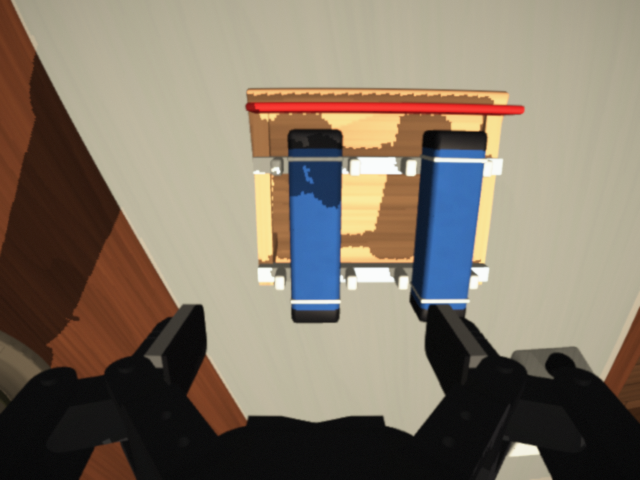

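Both canisters lie centred in their slots, at px (316,225) and (447,225), within about 1 mm along the slope. The gripper is clear.

```bash
python3 -c "
from bench import env
print(env.sign_off())"
```

```text
the job is handed in; nothing more can be done
None
```

Job handed in at about 20 s of robot time: both canisters lie centred in their own slots with the heavy end downhill towards the red stop, and I did not touch the loader, blower bulb or round canister.

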